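Build the sieve stack on the shaker

TASK

Build the sieve stack on the green shaker, from the bottom up: brass pan into the shaker's socket, then the fine blue sieve, then the coarse red one, and the lid on top. Each piece must sit upright and fully home in the one below; leave the stack standing free, and leave the felt wheel and the shell dish where they lie.

Things in the scene. Friction and masses are not known exactly. Their poses are not given: they have to be found in the camera images.
- pan_mid (a point): Collecting pan, all brass, smooth floor, no wires. Round: foot spigot 37 mm across (33 at the bottom), 10 mm high; body to grip, 52 mm across, 10 to 28 mm up; on top a rim 48 mm across, 28 to 38 mm up, with an open socket 42 mm across, 10 mm deep; 0.11 kg. Point: its centre, 19 mm above its underside; z is up. Home on the shaker it is 9 mm above shaker_socket
- sieve_fine_mid (a point): Fine sieve: blue ring, very close wire mesh. Shape as the pan: foot spigot 37 mm across, 10 mm high; body 52 mm across, 10 to 28 mm up; rim on top with an open socket 10 mm deep; 38 mm high, 0.11 kg. Point: its centre, 19 mm above its underside; z is up. Nested, it is 28 mm above the centre of the piece below
- sieve_coarse_mid (a point): Coarse sieve: red ring, wide mesh of four wires each way. Shape as the pan: foot spigot 37 mm across, 10 mm high; body 52 mm across, 10 to 28 mm up; rim on top with an open socket 10 mm deep; 38 mm high, 0.11 kg. Point: its centre, 19 mm above its underside; z is up. Nested, it is 28 mm above the centre of the piece below
- sieve_lid_knob (a point): Lid: brass disc 52 mm across, black knob on top. Foot spigot 37 mm across, 10 mm high; disc 10 to 16 mm up; neck 14 to 17 mm across; knob 22 mm across, 24 to 36 mm up; 38 mm high, 0.08 kg. Point: middle of the knob, on the axis, 30 mm above the underside; z is up. Nested, it is 39 mm above the centre of the sieve below
- shaker_socket (a point): Sieve shaker: low green housing 90 x 90 x 52 mm, fixed to the bench, with a dark steel round socket on top. Point: centre of the socket's mouth at the top of its rim, 68.5 mm above the bench. The rim is 48 mm across, the socket 42 mm across and 10 mm deep
- felt_wheel_brown: A brown felt polishing wheel, 50 mm across, 9 mm thick, lying flat among the pieces; a bystander. Origin: centre of its underside
- flux_shell: A cream shell dish, 53 x 66 x 17 mm; a bystander. Origin: centre of its underside
There are look-alikes about, which are no part of the job. Leave any turquoise look-alike of the part that bears sieve_coarse_mid alone.

How it is judged:
At the end, for the whole second after the job is handed in: From the bottom: shaker socket, pan, blue sieve, red sieve, lid; each centred on the one below within 5 mm and seated within 3 mm of its full depth, all within 0.08 rad of upright and at rest (horizontal distance between pan_mid and shaker_socket below 0.005 m and z of pan_mid in the frame of shaker_socket between 0.006 and 0.012 m and horizontal distance between sieve_fine_mid and pan_mid below 0.005 m and z of sieve_fine_mid in the frame of pan_mid between 0.025 and 0.031 m and horizontal distance between sieve_coarse_mid and sieve_fine_mid below 0.005 m and z of sieve_coarse_mid in the frame of sieve_fine_mid between 0.025 and 0.031 m and horizontal distance between sieve_lid_knob and sieve_coarse_mid below 0.005 m and z of sieve_lid_knob in the frame of sieve_coarse_mid between 0.036 and 0.042 m and angle between each of pan_mid, sieve_fine_mid, sieve_coarse_mid, sieve_lid_knob's own z axis and vertical below 0.08 rad and linear speed of each of pan, sieve_fine, sieve_coarse, sieve_lid below 0.02 m/s); the robot touches nothing.
It fails at once if the felt wheel is shifted more than 30 mm (distance of felt_wheel_brown from where it was at the start of the episode above 0.03 m).
It fails at once if the shell dish is shifted more than 30 mm (distance of flux_shell from where it was at the start of the episode above 0.03 m).
It also fails if it takes over 96 s, if anything falls off the work surface, if the arm or the gripper's body presses on something with over 40 N, if the wrist force passes 120 N, or if a joint passes its speed limit or range.

ROBOT

A 6-joint arm with a two-finger parallel gripper is mounted at the origin on a cart in front of the work surface, level with it; the furniture and walls round the work are solid. World frame = base frame: x ahead of the robot, y to its left, z up, the work surface at z = 0. Lengths are in m, angles in rad, forces in N, time in s.
With the tool pointing down it reaches from about 0.325 to 0.9 m from the base axis. Payload 6.1 kg.
Tool frame: the origin (TCP) lies on the front face of the gripper's body, between the roots of the fingers; the fingertips stand 70 mm ahead of it and the grasp point (between the pads) lies 51 mm ahead of it; z points along the fingers, y is the line along which they close (so a half turn about z gives the same grasp; the last joint's range is limited). The gripper opens to 87 mm and grips with 3 to 60 N. Pads are 19 mm wide; open, the fingers measure 117 mm over their backs; the gripper's body (75 mm by 190 mm) begins 51 mm behind the grasp point.
Start: joints at [1.116, 0.22, 1.526, -0, 1.395, -0.126], TCP at [0.202, 0.592, 0.292] pointing down, gripper open.
Joint ranges: [-2.98, 2.98], [-0.91, 2.08], [0.09, 2.57], [-1.24, 4.39], [0.2, 2.65], [-2.68, 2.68]. Speed limits (rad/s): [2.57, 2.57, 3.01, 3.14, 3.14, 3.14].

INTERFACE

Orientations are given as a unit quaternion [x, y, z, w].
In Python, from rig import env gives the robot as it stands. The module is installed in compiled form; this text tells all that it offers.
- The arm moves only by the tool carry_out, never from a script. Its argument "steps" is a list of rows, each a list of 3 entries, a list of its own where there are three numbers: the turn, a rotation vector about the world's x, y, z in degrees, then the shift along the world's x, y, z in mm, then the opening, from 0 (shut) to 1 (fully open). A call has 1 to 5 rows; each row is the pose to reach, as a shift and turn from the pose commanded when the call began; what a row does not reach only later rows make up. A row lasts 1/12 s, in which the tool goes at most 41.7 mm and 7.16 degrees, less where a joint would pass 70% of its speed; a pose out of reach is approached as far as the arm can. A call with a gripper value outside its range is refused whole. The fingers move at their own pace and stop on an object; "force" is the grip in N (left out, the last holds). Time passes only in rows, so rows that repeat a pose let the fingers close. It gives the time, the measured TCP pose, the force, the opening and the grip force at its end, in the units of the state.
- env.state(): the state, without advancing time (a new reading comes with each control period).
- env.get_image(name): name is "scene" or "top"; returns a dict with "color" (400x640x3 uint8, red, green, blue), "fovy" (degrees; the focal length in pixels is half the picture's height over the tangent of half this angle, whatever the lens; pixels are square), "cx", "cy" (the principal point, pixels), "view" (4x4, takes a point from world to camera coordinates). Camera axes: x right, y down, z forward; pixel columns grow to the right and rows downward; lengths in m; the calibration is good to about 2 mm. A picture is of the moment at which its call begins. There is no depth.
- env.close_job(): hands the job in; it is judged then, once.
Trained networks look in a picture, given as the dict that the camera call returned (one of the last four; its "shot" number tells which), for a name from the list of things; names that differ only in an ending like _2 or _b are one class to them, and where a whole thing is asked for, a point or a joint stands for the part that bears it (a point fixed in the world has none). Each returns a list of dicts, best first, with "score" (0 to 1); they miss things now and then, are a little off and sometimes report something else, mostly with a low value. They report only what shows in the picture. A call takes as long as a camera call. They do not tell look-alikes from the thing itself.
- env.spot_in(label, picture): "point" ([column, row] in pixels, amid what is visible of it).
The state is a dict: "clock": time; "joint_pos": joint angles; "qd": joint speeds; "tau": joint torques, N m; "eef_pos": TCP position; "eef_rot": TCP orientation; "wrist_force": force on the tool from outside, world axes, zero at the start; "moment": the same for the moment, N m; "grip_width": finger opening in m; "gripper_force": force on a finger pad.
Only numpy, scipy, OpenCV 4.12 (cv2) and the standard library are available. Lean on these libraries where they do the work, as an engineer would, in place of code of your own. Each camera call takes 0.05 s, during which the arm holds its last target. There are 200 camera calls.

## Working session

There is one attempt and no reset: what is moved stays moved. The work goes in short steps, Python scripts to look and compute and a tool call to move; the robot and the scene stay as the last step left them, time stands still between calls to the robot, and variables do not carry over. Pictures are saved under pics/ and viewed, at most 14 in all, crops included, and the job is handed in when it is done.

Besides the shell and the picture viewer there is one more tool, called after "Emit:" by a JSON object that holds its "api" and its "payload", one argument or row to a line. carry_out: Moves the arm, as the interface text tells. Its arguments: {"type":"object","properties":{"steps":{"type":"array"},"force":{"type":"number"}},"required":["steps"]}

```bash
mkdir -p pics
cat > h.py <<'E'
import numpy as np,cv2
from rig import env
def ray(p,px):
    f=p["color"].shape[0]/2/np.tan(np.radians(p["fovy"])/2)
    V=np.array(p["view"]);R=V[:3,:3];c=-R.T@V[:3,3]
    return c,R.T@np.array([(px[0]-p["cx"])/f,(px[1]-p["cy"])/f,1])
def at_z(p,px,z):
    c,d=ray(p,px);return c+d*(z-c[2])/d[2]
def proj(p,w):
    f=p["color"].shape[0]/2/np.tan(np.radians(p["fovy"])/2)
    V=np.array(p["view"]);q=V[:3,:3]@np.array(w)+V[:3,3]
    return np.array([p["cx"]+f*q[0]/q[2],p["cy"]+f*q[1]/q[2]])
def save(n,im): cv2.imwrite(f"pics/{n}.png",cv2.cvtColor(im,cv2.COLOR_RGB2BGR))
E
python3 - <<'E'
from h import *
np.set_printoptions(precision=3,suppress=True)
s=env.state();print(s["clock"],s["eef_pos"],s["eef_rot"],s["grip_width"])
Z=dict(pan_mid=.019,sieve_fine_mid=.019,sieve_coarse_mid=.019,sieve_lid_knob=.030,shaker_socket=.0685,felt_wheel_brown=.005,flux_shell=.008)
for n in("scene","top"):
    p=env.get_image(n);save(n+"0",p["color"])
    print(n,p["fovy"],p["cx"],p["cy"],ray(p,(320,200)))
    for l in Z:
        for d in env.spot_in(l,p): print(l,np.round(d["point"]),round(d["score"],2),at_z(p,d["point"],Z[l]))
E
```

```text
0.0 [0.202 0.591 0.291] [ 0.164  0.987 -0.001 -0.   ] 0.08688742410676421
scene 46.730787266435385 316.1399375603675 200.35939982171604 (array([-0.511, -1.105,  0.604]), array([ 0.71 ,  0.594, -0.378]))
pan_mid [319. 200.] 0.57 [ 0.589 -0.181  0.019]
sieve_coarse_mid [412. 261.] 0.92 [ 0.419 -0.627  0.019]
sieve_coarse_mid [348. 207.] 0.47 [ 0.596 -0.295  0.019]
sieve_lid_knob [290. 192.] 0.4 [ 0.558 -0.076  0.03 ]
shaker_socket [293. 208.] 0.84 [ 0.399 -0.24   0.069]
flux_shell [219. 203.] 0.68 [0.378 0.085 0.008]
top 43.14226301302614 325.4375587638951 199.9800638149867 (array([ 0.363, -0.269,  1.501]), array([ 0.087, -0.004, -0.996]))
pan_mid [283. 164.] 0.56 [ 0.603 -0.168  0.019]
sieve_fine_mid [212. 207.] 0.57 [0.478 0.041 0.019]
sieve_coarse_mid [323. 164.] 0.62 [ 0.599 -0.287  0.019]
sieve_lid_knob [245. 168.] 0.7 [ 0.591 -0.057  0.03 ]
shaker_socket [288. 216.] 0.87 [ 0.446 -0.184  0.069]
felt_wheel_brown [252. 196.] 0.61 [ 0.508 -0.073  0.005]
flux_shell [200. 248.] 0.79 [0.36  0.078 0.008]
```

View pics/scene0.png

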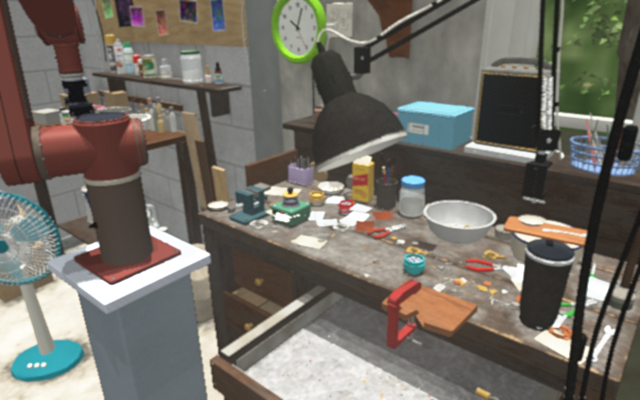

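View pics/top0.png

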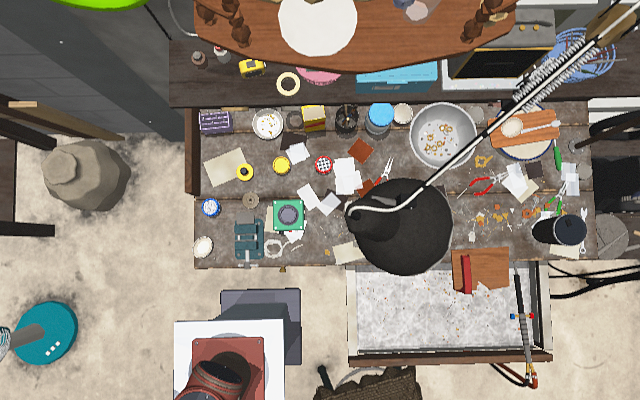

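Top view: shaker (288,215), yellow/brass disc (283,164), red ring (323,164), blue (211,207), yellow disc with dark centre (245,172), brown wheel (251,200), shell (203,246). A turquoise look-alike shows in the scene view at (414,263). I'll enlarge to confirm.

Run:
```python
from h import *
np.set_printoptions(precision=3,suppress=True)
p=env.get_image("top");q=env.get_image("scene")
save("topc",cv2.resize(p["color"][130:270,185:365],None,fx=4.4,fy=4.2,interpolation=cv2.INTER_CUBIC)[:590,:795])
save("scenec",cv2.resize(q["color"][165:255,200:360],None,fx=5,fy=5,interpolation=cv2.INTER_CUBIC))
def tri(a,b):
    c,d=ray(p,a);e,g=ray(q,b);t=np.linalg.lstsq(np.c_[d,-g],e-c,rcond=None)[0]
    return c+d*t[0],e+g*t[1]
print("lamp",tri((400,225),(358,120)),tri((352,210),(322,60)))
```

```text
lamp (array([ 0.402, -0.454,  0.355]), array([ 0.408, -0.462,  0.357])) (array([ 0.429, -0.337,  0.49 ]), array([ 0.427, -0.334,  0.49 ]))
```

View pics/topc.png

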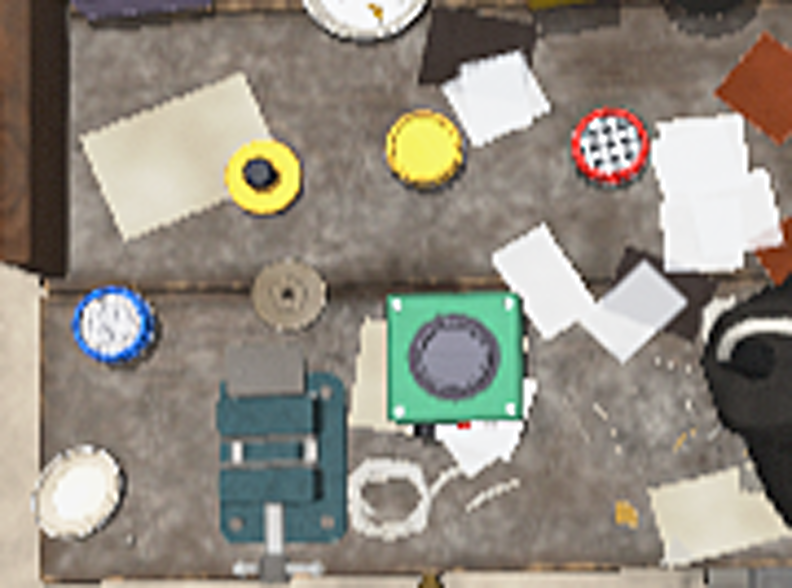

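View pics/scenec.png

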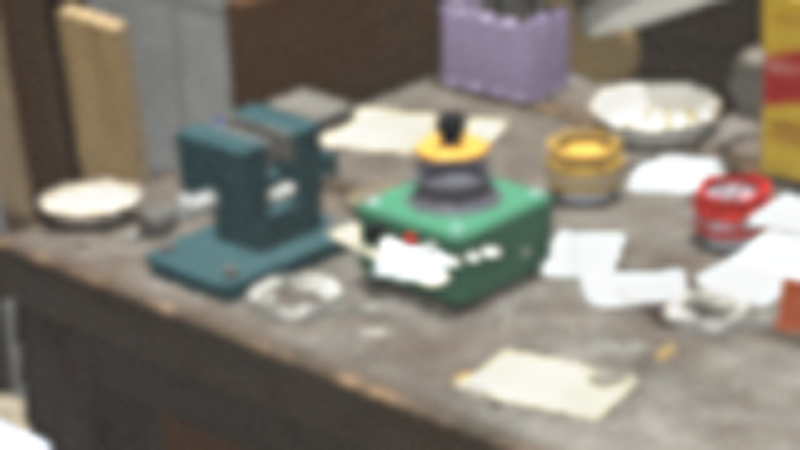

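Identification, in top-view pixels: pan = plain yellow-brass ring (283,164), no wires. Fine sieve = blue, close mesh (211,207). Coarse sieve = red, four-wire mesh (323,164); its turquoise look-alike sits away under the lamp. Lid = brass disc with black knob (245,172). The enlarged crops confirm all four. Next I'll refine the centres and check obstacle heights.

```bash
cat >> h.py <<'E'
def mask(p,c,r,kind):
    hsv=cv2.cvtColor(p["color"],cv2.COLOR_RGB2HSV).astype(int);H,S,V=hsv[...,0],hsv[...,1],hsv[...,2]
    m={"y":(H>18)&(H<36)&(S>110)&(V>90),"r":((H<8)|(H>170))&(S>130)&(V>70),"b":(H>100)&(H<125)&(S>110)&(V>70),
       "g":(H>60)&(H<95)&(S>80),"k":(V<140)&(S<90)}[kind]
    yy,xx=np.mgrid[:m.shape[0],:m.shape[1]]
    return (m&(np.hypot(xx-c[0],yy-c[1])<r)).astype(np.uint8)
def circ(m):
    k=max(cv2.findContours(m,cv2.RETR_EXTERNAL,cv2.CHAIN_APPROX_NONE)[0],key=cv2.contourArea)
    h=cv2.convexHull(k);(e,ax,a)=cv2.fitEllipse(k);c,r=cv2.minEnclosingCircle(h)
    M=cv2.moments(h);return np.array([M["m10"],M["m01"]])/M["m00"],np.array(e),ax,r
E
python3 - <<'E'
from h import *
np.set_printoptions(precision=4,suppress=True)
p=env.get_image("top");q=env.get_image("scene")
for n,c,r,k,z in[("pan",(282,164),14,"y",.03),("red",(323,164),14,"r",.03),("blue",(211,207),14,"b",.03),("lid",(245,172),14,"y",.016),("shk",(288,215),13,"k",.0655)]:
    a,e,ax,rr=circ(mask(p,c,r,k));print(n,a,e,ax,rr,at_z(p,a,z)[:2],at_z(p,e,z)[:2])
    if n!="shk": print("   cam px of 52mm:",52e-3/np.linalg.norm(at_z(p,(0,0),z)[:2]-at_z(p,(100,0),z)[:2])*100)
a,e,ax,rr=circ(mask(p,(288,215),30,"g"));print("green",a,ax,at_z(p,a,.052)[:2])
def tri(a,b):
    c,d=ray(p,a);e,g=ray(q,b);t=np.linalg.lstsq(np.c_[d,-g],e-c,rcond=None)[0]
    return (c+d*t[0]+e+g*t[1])/2
T=lambda x,y:(185+x/4.4,130+y/4.2)
S=lambda x,y:(200+x/5,165+y/5)
print("anvil",tri(T(265,355),S(312,103)),"vise jaw",tri(T(268,405),S(265,108)))
print("panel",[at_z(p,T(66,275),z) for z in(0,.05,.1)],at_z(p,T(45,280),0))
for w in("top","scene"):
  pic=p if w=="top" else q
  print(w,"panelpts",[proj(pic,(.52,.08,z)).round() for z in(0,.05,.1,.2)])
E
```

```text
pan [280.9113 164.9278] [280.8614 164.823 ] (16.273406982421875, 17.25078010559082) 9.091879844665527 [ 0.597 -0.163] [ 0.5973 -0.1629]
   cam px of 52mm: 17.456352835417327
red [323.2318 164.0615] [323.2102 163.9967] (16.694496154785156, 17.02056884765625) 9.124652862548828 [ 0.5968 -0.2872] [ 0.597  -0.2871]
   cam px of 52mm: 17.456352835417327
blue [210.1332 206.724 ] [210.1532 206.7697] (17.129390716552734, 17.545114517211914) 9.219644546508789 [0.479  0.0445] [0.4788 0.0445]
   cam px of 52mm: 17.456352835417327
lid [244.3681 171.7757] [244.3704 171.7163] (15.898896217346191, 16.648723602294922) 8.746527671813965 [ 0.5812 -0.0538] [ 0.5814 -0.0538]
   cam px of 52mm: 17.29176505789072
shk [287.778  214.7015] [287.7072 214.6333] (19.598291397094727, 19.903446197509766) 10.353113174438477 [ 0.4483 -0.1826] [ 0.4485 -0.1824]
green [287.9593 214.6464] (34.752159118652344, 35.1589469909668) [ 0.4492 -0.1823]
anvil [ 0.449  -0.0634  0.0842] vise jaw [ 0.4129 -0.0636  0.0915]
panel [array([0.5155, 0.0808, 0.    ]), array([0.5105, 0.0691, 0.05  ]), array([0.5054, 0.0575, 0.1   ])] [0.5123 0.0949 0.    ]
top panelpts [array([200., 194.]), array([196., 192.]), array([192., 190.]), array([182., 186.])]
scene panelpts [array([251., 194.]), array([250., 181.]), array([249., 167.]), array([247., 139.])]
```

All sizes and positions check out. I'm moving to the pan first.

Emit:
{"api": "carry_out", "payload": {
  "steps": [
    [[0,0,0],[19,-36,0],1],
    [[0,0,0],[38,-72,0],1],
    [[0,0,0],[57,-108,0],1],
    [[0,0,0],[76,-144,0],1],
    [[0,0,0],[95,-180,0],1]
  ],
  "force": 25
}}

```text
clock: 1.42
eef_pos: [0.2972, 0.4099, 0.2922]
eef_rot: [0.163, 0.987, 0.0, 0.0]
wrist_force: [0.5, 0.4, 1.0]
grip_width: 0.0872
gripper_force: 0.0
```

Emit:
{"api": "carry_out", "payload": {
  "steps": [
    [[0,0,0],[19,-36,0],1],
    [[0,0,0],[38,-72,0],1],
    [[0,0,0],[57,-108,0],1],
    [[0,0,0],[76,-144,0],1],
    [[0,0,0],[95,-180,0],1]
  ]
}}

```text
clock: 1.83
eef_pos: [0.3923, 0.2297, 0.2926]
eef_rot: [0.164, 0.987, 0.0, 0.0]
wrist_force: [1.8, -0.4, 0.3]
grip_width: 0.0871
gripper_force: 0.0
```

Emit:
{"api": "carry_out", "payload": {
  "steps": [
    [[0,0,0],[19,-36,0],1],
    [[0,0,0],[38,-72,0],1],
    [[0,0,0],[57,-108,0],1],
    [[0,0,0],[76,-144,0],1],
    [[0,0,0],[95,-180,0],1]
  ]
}}

```text
clock: 2.25
eef_pos: [0.4874, 0.0495, 0.2926]
eef_rot: [0.164, 0.986, 0.0, 0.001]
wrist_force: [1.2, 0.5, 0.1]
grip_width: 0.0868
gripper_force: 0.0
```

Emit:
{"api": "carry_out", "payload": {
  "steps": [
    [[0,0,0],[19,-36,0],1],
    [[0,0,0],[38,-72,0],1],
    [[0,0,0],[57,-108,0],1],
    [[0,0,0],[76,-144,0],1],
    [[0,0,0],[95,-180,0],1]
  ]
}}

```text
clock: 2.67
eef_pos: [0.5824, -0.1306, 0.2923]
eef_rot: [0.164, 0.986, 0.0, 0.0]
wrist_force: [2.1, -0.6, 0.4]
grip_width: 0.0871
gripper_force: 0.0
```

Emit:
{"api": "carry_out", "payload": {
  "steps": [
    [[0,0,0],[15,-35,0],1],
    [[0,0,0],[15,-35,-40],1],
    [[0,0,0],[15,-35,-80],1],
    [[0,0,0],[15,-35,-120],1],
    [[0,0,0],[15,-35,-120],1]
  ]
}}

```text
clock: 3.08
eef_pos: [0.5915, -0.1618, 0.1626]
eef_rot: [0.164, 0.986, 0.002, -0.008]
wrist_force: [-1.7, 1.7, -2.3]
grip_width: 0.0867
gripper_force: 0.0
```

Run:
```python
from h import *
np.set_printoptions(precision=4,suppress=True)
s=env.state();e=np.array(s["eef_pos"]);print(e)
p=env.get_image("top");q=env.get_image("scene")
print([proj(x,e+[0,0,-.07]) for x in(p,q)],proj(q,(.597,-.163,.03)))
a=cv2.resize(p["color"][120:220,230:340],(400,364),interpolation=cv2.INTER_CUBIC)
b=cv2.resize(q["color"][140:240,270:380],(400,364),interpolation=cv2.INTER_CUBIC)
save("appr",np.hstack([a,b]))
```

```text
[ 0.5915 -0.1618  0.1626]
[array([278.8729, 163.3987]), array([314.644 , 177.5774])] [316.2969 194.7161]
```

View pics/appr.png

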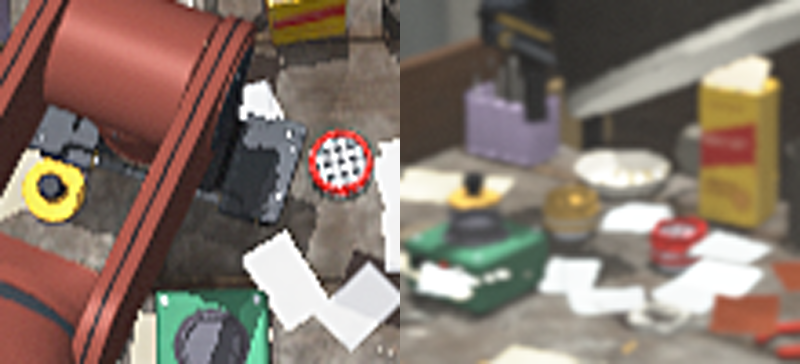

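The hand is over the pan (scene ~(313,177), pan at (317,196)) and the red ring is well clear. Descending now.

Emit:
{"api": "carry_out", "payload": {
  "steps": [
    [[0,0,0],[0,0,-25],1],
    [[0,0,0],[0,0,-50],1],
    [[0,0,0],[0,0,-75],1],
    [[0,0,0],[0,0,-90],1],
    [[0,0,0],[0,0,-97],1]
  ]
}}

```text
clock: 3.6
eef_pos: [0.598, -0.1637, 0.0767]
eef_rot: [0.163, 0.987, -0.0, 0.001]
wrist_force: [0.1, 0.2, 0.3]
grip_width: 0.0871
gripper_force: 0.0
```

Emit:
{"api": "carry_out", "payload": {
  "steps": [
    [[0,0,0],[0,0,0],1],
    [[0,0,0],[0,0,0],1],
    [[0,0,0],[0,0,0],1],
    [[0,0,0],[0,0,0],1],
    [[0,0,0],[0,0,0],1]
  ]
}}

```text
clock: 4.02
eef_pos: [0.5978, -0.1638, 0.0769]
eef_rot: [0.164, 0.987, -0.0, 0.001]
wrist_force: [-1.0, -0.0, 0.3]
grip_width: 0.087
gripper_force: 0.0
```

Emit:
{"api": "carry_out", "payload": {
  "steps": [
    [[0,0,0],[-1,1,-3],1],
    [[0,0,0],[-1,1,-3],0.3],
    [[0,0,0],[-1,1,-3],0.3],
    [[0,0,0],[-1,1,-3],0.3],
    [[0,0,0],[-1,1,-3],0.3]
  ]
}}

```text
clock: 4.43
eef_pos: [0.5958, -0.1625, 0.0722]
eef_rot: [0.164, 0.987, 0.0, -0.0]
wrist_force: [0.4, 0.9, -0.3]
grip_width: 0.0679
gripper_force: 0.0
```

Emit:
{"api": "carry_out", "payload": {
  "steps": [
    [[0,0,0],[0,0,0],0.3],
    [[0,0,0],[0,0,0],0.3],
    [[0,0,0],[0,0,0],0.3],
    [[0,0,0],[0,0,0],0.3],
    [[0,0,0],[0,0,0],0.3]
  ]
}}

```text
clock: 4.85
eef_pos: [0.5958, -0.1625, 0.0722]
eef_rot: [0.164, 0.987, -0.0, 0.0]
wrist_force: [-0.1, -0.6, -0.8]
grip_width: 0.0515
gripper_force: 25.0
```

Emit:
{"api": "carry_out", "payload": {
  "steps": [
    [[0,0,0],[0,0,20],0.3],
    [[0,0,0],[0,0,50],0.3],
    [[0,0,0],[0,0,85],0.3],
    [[0,0,0],[0,0,110],0.3],
    [[0,0,0],[0,0,110],0.3]
  ]
}}

```text
clock: 5.27
eef_pos: [0.5991, -0.1637, 0.1892]
eef_rot: [0.164, 0.987, -0.001, 0.005]
wrist_force: [1.7, -0.9, -0.4]
grip_width: 0.0514
gripper_force: 25.0
```

Emit:
{"api": "carry_out", "payload": {
  "steps": [
    [[0,0,0],[-30,-4,0],0.3],
    [[0,0,0],[-65,-8,0],0.3],
    [[0,0,0],[-100,-13,0],0.3],
    [[0,0,0],[-130,-17,0],0.3],
    [[0,0,0],[-148,-19.5,0],0.3]
  ]
}}

```text
clock: 5.68
eef_pos: [0.4444, -0.1813, 0.1804]
eef_rot: [0.164, 0.986, 0.0, -0.002]
wrist_force: [-0.1, 0.0, -1.6]
grip_width: 0.0516
gripper_force: 25.0
```

Emit:
{"api": "carry_out", "payload": {
  "steps": [
    [[0,0,0],[0,0,0],0.3],
    [[0,0,0],[0,0,0],0.3],
    [[0,0,0],[0,0,0],0.3],
    [[0,0,0],[0,0,0],0.3],
    [[0,0,0],[0,0,0],0.3]
  ]
}}

```text
clock: 6.1
eef_pos: [0.4486, -0.1819, 0.1822]
eef_rot: [0.163, 0.987, 0.0, 0.0]
wrist_force: [0.1, -0.6, -1.9]
grip_width: 0.0512
gripper_force: 25.0
```

Run:
```python
from h import *
np.set_printoptions(precision=4,suppress=True)
s=env.state();e=np.array(s["eef_pos"]);print(e,s["wrist_force"],s["grip_width"])
q=env.get_image("scene")
ax=(.4487,-.1825)
print("axis px at z",[proj(q,(*ax,z)) for z in(.0685,.12)])
print("pan",circ(mask(q,proj(q,(e[0],e[1],e[2]-.055)),16,"y"))[:3],proj(q,(e[0],e[1],e[2]-.0722+.02)))
save("hov",cv2.resize(q["color"][150:250,240:370],(780,600),interpolation=cv2.INTER_CUBIC))
```

```text
[ 0.4486 -0.1819  0.1822] [ 0.0561 -0.6299 -1.9207] 0.051218187047813515
axis px at z [array([290.1158, 198.5299]), array([289.4611, 182.8898])]
pan (array([285.8305, 177.296 ]), array([285.9241, 177.3827]), (8.571576118469238, 8.927689552307129)) [289.165  179.7848]
```

View pics/hov.png

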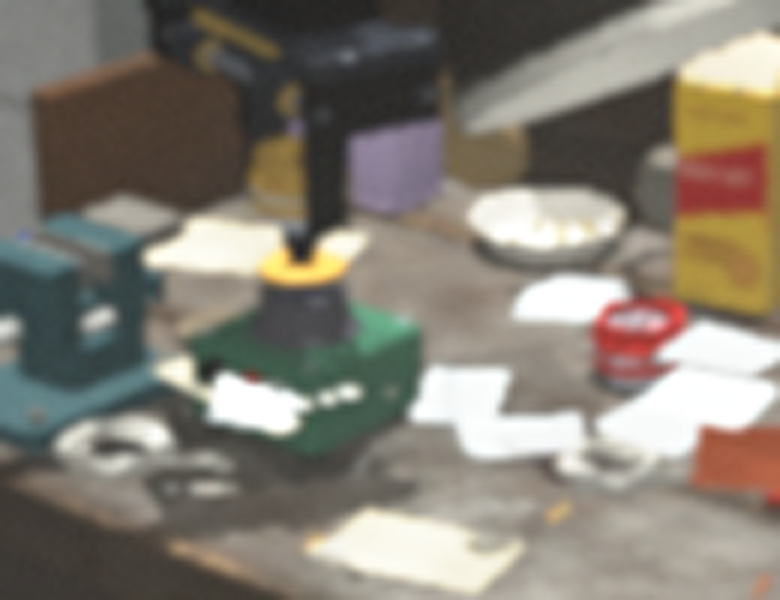

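The pan is held directly over the socket (axis ≈ px 290 in the scene). Lowering it slowly.

Emit:
{"api": "carry_out", "payload": {
  "steps": [
    [[0,0,0],[0,0,-12],0.3],
    [[0,0,0],[0,0,-24],0.3],
    [[0,0,0],[0,0,-34],0.3],
    [[0,0,0],[0,0,-38],0.3],
    [[0,0,0],[0,0,-42],0.3]
  ]
}}

```text
clock: 6.57
eef_pos: [0.4477, -0.1817, 0.1394]
eef_rot: [0.164, 0.987, 0.0, -0.001]
wrist_force: [-0.3, -0.4, -1.4]
grip_width: 0.0515
gripper_force: 25.0
```

Emit:
{"api": "carry_out", "payload": {
  "steps": [
    [[0,0,0],[0,0,-3],0.3],
    [[0,0,0],[0,0,-6],0.3],
    [[0,0,0],[0,0,-8],0.3],
    [[0,0,0],[0,0,-9],0.3],
    [[0,0,0],[0,0,-9],0.3]
  ]
}}

```text
clock: 6.98
eef_pos: [0.4478, -0.182, 0.1312]
eef_rot: [0.164, 0.987, -0.0, 0.0]
wrist_force: [-0.0, -0.4, -0.4]
grip_width: 0.0513
gripper_force: 25.0
```

Emit:
{"api": "carry_out", "payload": {
  "steps": [
    [[0,0,0],[0,0,-1],0.3],
    [[0,0,0],[0,0,-1],0.8],
    [[0,0,0],[0,0,-1],0.8],
    [[0,0,0],[0,0,-1],0.8],
    [[0,0,0],[0,0,-1],0.8]
  ]
}}

```text
clock: 7.4
eef_pos: [0.448, -0.1821, 0.1304]
eef_rot: [0.164, 0.987, -0.0, 0.0]
wrist_force: [-1.4, -0.4, 0.3]
grip_width: 0.0672
gripper_force: 0.0
```

Emit:
{"api": "carry_out", "payload": {
  "steps": [
    [[0,0,0],[0,0,0],0.8],
    [[0,0,0],[0,0,20],0.8],
    [[0,0,0],[0,0,55],0.8],
    [[0,0,0],[0,0,95],0.8],
    [[0,0,0],[0,0,120],1]
  ]
}}

```text
clock: 7.82
eef_pos: [0.4486, -0.1824, 0.2538]
eef_rot: [0.164, 0.987, -0.001, 0.002]
wrist_force: [0.5, -1.4, 0.8]
grip_width: 0.072
gripper_force: 0.0
```

Emit:
{"api": "carry_out", "payload": {
  "steps": [
    [[0,0,7],[6,40,0],1],
    [[0,0,14],[11,80,0],1],
    [[0,0,21],[17,120,0],1],
    [[0,0,28],[22,160,0],1],
    [[0,0,35],[28,200,0],1]
  ]
}}

```text
clock: 8.23
eef_pos: [0.4756, 0.0197, 0.2506]
eef_rot: [-0.143, 0.99, -0.0, 0.0]
wrist_force: [0.8, 0.1, 0.7]
grip_width: 0.0865
gripper_force: 0.0
```

Emit:
{"api": "carry_out", "payload": {
  "steps": [
    [[0,0,7],[2,20,0],1],
    [[0,0,14],[3,26,-20],1],
    [[0,0,20],[3,26,-60],1],
    [[0,0,20],[3,26,-90],1],
    [[0,0,20],[3,26,-100],1]
  ]
}}

```text
clock: 8.65
eef_pos: [0.4757, 0.0446, 0.1457]
eef_rot: [-0.311, 0.95, 0.001, -0.003]
wrist_force: [-1.5, -0.2, -1.4]
grip_width: 0.0871
gripper_force: 0.0
```

Run:
```python
from h import *
np.set_printoptions(precision=4,suppress=True)
s=env.state();e=np.array(s["eef_pos"]);print(e,s["eef_rot"],s["joint_pos"])
p=env.get_image("top")
a,el,ax,r=circ(mask(p,(288,212),16,"y"));print(a,el,ax,at_z(p,a,.0885)[:2],at_z(p,el,.0885)[:2])
q=env.get_image("scene")
A=cv2.resize(p["color"][150:260,180:310],(390,330),interpolation=cv2.INTER_CUBIC)
B=cv2.resize(q["color"][140:250,205:335],(390,330),interpolation=cv2.INTER_CUBIC)
save("blue0",np.hstack([A,B]))
```

```text
[0.4757 0.0446 0.1457] [-0.3107  0.9505  0.0014 -0.0034] [-0.0717  0.0353  2.025  -0.      1.0886 -2.2744]
[287.2707 213.5952] [287.2484 213.5102] (17.160053253173828, 17.701478958129883) [ 0.4501 -0.1826] [ 0.4503 -0.1826]
```

View pics/blue0.png

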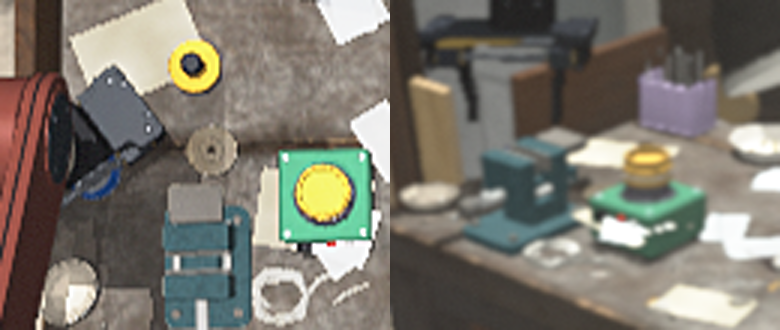

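The pan is seated upright on the shaker, camera centre (450,-183) mm. The hand is over blue at the right angle, so I'm descending and gripping.

Emit:
{"api": "carry_out", "payload": {
  "steps": [
    [[0,0,0],[0,0,-25],1],
    [[0,0,0],[0,0,-50],1],
    [[0,0,0],[0,0,-65],1],
    [[0,0,0],[0,0,-75],1],
    [[0,0,0],[0,0,-77],1]
  ]
}}

```text
clock: 9.17
eef_pos: [0.4792, 0.0437, 0.0733]
eef_rot: [-0.31, 0.951, 0.0, -0.0]
wrist_force: [-1.0, 0.0, -0.2]
grip_width: 0.0869
gripper_force: 0.0
```

Emit:
{"api": "carry_out", "payload": {
  "steps": [
    [[0,0,0],[0,0,0],1],
    [[0,0,0],[0,0,0],0.3],
    [[0,0,0],[0,0,0],0.3],
    [[0,0,0],[0,0,0],0.3],
    [[0,0,0],[0,0,0],0.3]
  ]
}}

```text
clock: 9.58
eef_pos: [0.4794, 0.044, 0.0741]
eef_rot: [-0.31, 0.951, -0.0, 0.001]
wrist_force: [-0.3, 0.1, -0.2]
grip_width: 0.0679
gripper_force: 0.0
```

Emit:
{"api": "carry_out", "payload": {
  "steps": [
    [[0,0,0],[0,0,0],0.3],
    [[0,0,0],[0,0,0],0.3],
    [[0,0,0],[0,0,0],0.3],
    [[0,0,0],[0,0,0],0.3],
    [[0,0,0],[0,0,0],0.3]
  ]
}}

```text
clock: 10.0
eef_pos: [0.4789, 0.044, 0.0734]
eef_rot: [-0.31, 0.951, -0.0, 0.0]
wrist_force: [-0.2, 1.0, 2.8]
grip_width: 0.0516
gripper_force: 25.0
```

Emit:
{"api": "carry_out", "payload": {
  "steps": [
    [[0,0,0],[0,0,30],0.3],
    [[0,0,0],[0,0,70],0.3],
    [[0,0,0],[0,0,110],0.3],
    [[0,0,0],[0,0,140],0.3],
    [[0,0,0],[0,0,157],0.3]
  ]
}}

```text
clock: 10.42
eef_pos: [0.4802, 0.0439, 0.2344]
eef_rot: [-0.31, 0.951, -0.001, 0.003]
wrist_force: [0.8, 0.1, -1.3]
grip_width: 0.0513
gripper_force: 25.0
```

Emit:
{"api": "carry_out", "payload": {
  "steps": [
    [[0,0,0],[-4,-30,0],0.3],
    [[0,0,0],[-9,-70,0],0.3],
    [[0,0,0],[-14,-110,0],0.3],
    [[0,0,0],[-19,-150,0],0.3],
    [[0,0,0],[-24,-190,0],0.3]
  ]
}}

```text
clock: 10.83
eef_pos: [0.454, -0.1474, 0.23]
eef_rot: [-0.31, 0.951, 0.0, -0.0]
wrist_force: [2.3, 0.7, -1.9]
grip_width: 0.0511
gripper_force: 25.2
```

Emit:
{"api": "carry_out", "payload": {
  "steps": [
    [[0,0,0],[-4,-25,0],0.3],
    [[0,0,0],[-5.5,-37,-10],0.3],
    [[0,0,0],[-5.5,-37,-25],0.3],
    [[0,0,0],[-5.5,-37,-35],0.3],
    [[0,0,0],[-5.5,-37,-40],0.3]
  ]
}}

```text
clock: 11.25
eef_pos: [0.4556, -0.168, 0.187]
eef_rot: [-0.302, 0.953, -0.005, -0.009]
wrist_force: [-1.3, 0.7, -1.6]
grip_width: 0.0513
gripper_force: 25.0
```

Emit:
{"api": "carry_out", "payload": {
  "steps": [
    [[0,0,0],[0,0,0],0.3],
    [[0,0,0],[0,0,0],0.3],
    [[0,0,0],[0,0,0],0.3]
  ]
}}

```text
clock: 11.5
eef_pos: [0.4572, -0.1691, 0.1903]
eef_rot: [-0.302, 0.953, -0.007, -0.007]
wrist_force: [0.4, 0.0, -0.7]
grip_width: 0.0514
gripper_force: 25.0
```

Run:
```python
from h import *
np.set_printoptions(precision=4,suppress=True)
q=env.get_image("scene");e=np.array(env.state()["eef_pos"])
for n,c,k,z in[("blue",(*e[:2],e[2]-.0734+.019),"b",.019),("pan",(.449,-.182,.0775),"y",.019)]:
    a,el,ax,r=circ(mask(q,proj(q,c),20,k));print(n,a,el,ax,"expect",proj(q,c))
save("hov2",cv2.resize(q["color"][150:250,240:370],(520,400),interpolation=cv2.INTER_CUBIC))
```

```text
blue [287.5407 174.0783] [287.4615 174.0455] (8.583706855773926, 16.238426208496094) expect [288.013 176.277]
pan [290.459  193.2969] [290.4617 193.3199] (8.542244911193848, 13.919713973999023) expect [289.9505 195.7625]
```

View pics/hov2.png

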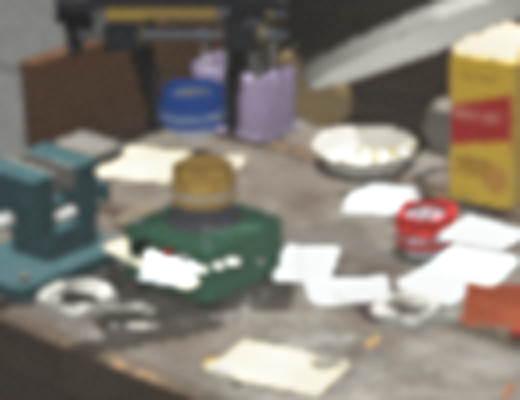

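The blue sieve shows at scene ≈(288,176), left of the stack axis, and the measured pose is short of the command. The last joint is at its range limit at this angle, so I'll turn the hand back.

Emit:
{"api": "carry_out", "payload": {
  "steps": [
    [[0,0,-7],[0,0,10],0.3],
    [[0,0,-14],[0,0,15],0.3],
    [[0,0,-21],[0,0,15],0.3],
    [[0,0,-28],[0,0,15],0.3],
    [[0,0,-35],[0,0,15],0.3]
  ]
}}

```text
clock: 11.97
eef_pos: [0.4573, -0.1697, 0.206]
eef_rot: [0.002, 1.0, -0.005, -0.008]
wrist_force: [-0.1, 0.3, -0.5]
grip_width: 0.0512
gripper_force: 25.0
```

Emit:
{"api": "carry_out", "payload": {
  "steps": [
    [[0,0,0],[0,0,0],0.3],
    [[0,0,0],[0,0,0],0.3],
    [[0,0,0],[0,0,0],0.3],
    [[0,0,0],[0,0,0],0.3]
  ]
}}

```text
clock: 12.3
eef_pos: [0.4568, -0.1696, 0.2051]
eef_rot: [-0.002, 1.0, -0.005, -0.009]
wrist_force: [0.1, -0.7, -1.2]
grip_width: 0.0513
gripper_force: 25.0
```

Run:
```python
from h import *
s=env.state();print(s["clock"],np.round(s["eef_pos"],4),np.round(s["eef_rot"],4),np.round(s["joint_pos"],3))
```

```text
12.3 [ 0.4568 -0.1696  0.2051] [-0.0019  0.9999 -0.0048 -0.0091] [-0.508 -0.02   1.956 -0.018  1.217 -2.076]
```

Emit:
{"api": "carry_out", "payload": {
  "steps": [
    [[0.55,-1.04,-0.2],[-4,-6,0],0.3],
    [[0.55,-1.04,-0.2],[-7,-12.7,0],0.3],
    [[0.55,-1.04,-0.2],[-7,-12.7,-10],0.3],
    [[0.55,-1.04,-0.2],[-7,-12.7,-20],0.3],
    [[0.55,-1.04,-0.2],[-7,-12.7,-20],0.3]
  ]
}}

```text
clock: 12.72
eef_pos: [0.4483, -0.1815, 0.182]
eef_rot: [0.001, 1.0, 0.001, -0.002]
wrist_force: [0.2, 1.0, -1.7]
grip_width: 0.0515
gripper_force: 25.0
```

Emit:
{"api": "carry_out", "payload": {
  "steps": [
    [[0,0,0],[0,0,0],0.3],
    [[0,0,0],[0,0,0],0.3],
    [[0,0,0],[0,0,0],0.3],
    [[0,0,0],[0,0,0],0.3]
  ]
}}

```text
clock: 13.05
eef_pos: [0.45, -0.1823, 0.1852]
eef_rot: [0.001, 1.0, -0.0, 0.0]
wrist_force: [0.2, 0.5, -1.3]
grip_width: 0.0514
gripper_force: 25.0
```

Run:
```python
from h import *
s=env.state();e=np.array(s["eef_pos"]);print(s["clock"],np.round(e,4),np.round(s["eef_rot"],4),np.round(s["joint_pos"],3))
q=env.get_image("scene")
for n,c,k in[("blue",(*e[:2],e[2]-.0734+.019),"b"),("pan",(.449,-.182,.0775),"y")]:
    m=mask(q,proj(q,c),20,k);a,el,ax,r=circ(m);xs=np.where(m)[1];print(n,a,ax,"cols",xs.min(),xs.max(),"expect",proj(q,c))
```

```text
13.05 [ 0.45   -0.1823  0.1852] [ 9.e-04  1.e+00 -0.e+00  0.e+00] [-0.548 -0.008  1.985  0.     1.165 -2.116]
blue [287.23295455 177.0625    ] (8.907169342041016, 12.510695457458496) cols 281 293 expect [289.57133562 179.42394253]
pan [290.44814815 193.28518519] (8.476436614990234, 13.832594871520996) cols 284 297 expect [289.95047331 195.76252873]
```

Emit:
{"api": "carry_out", "payload": {
  "steps": [
    [[0,0,0],[0,0,-6],0.3],
    [[0,0,0],[0,0,-12],0.3],
    [[0,0,0],[0,0,-15],0.3],
    [[0,0,0],[0,0,-18],0.3],
    [[0,0,0],[0,0,-18],0.3]
  ]
}}

```text
clock: 13.52
eef_pos: [0.4491, -0.182, 0.1658]
eef_rot: [0.001, 1.0, 0.001, -0.001]
wrist_force: [-0.2, -0.0, -1.6]
grip_width: 0.0517
gripper_force: 25.0
```

Emit:
{"api": "carry_out", "payload": {
  "steps": [
    [[0,0,0],[0,0,-2],0.3],
    [[0,0,0],[0,0,-4],0.3],
    [[0,0,0],[0,0,-6],0.3],
    [[0,0,0],[0,0,-7],0.3],
    [[0,0,0],[0,0,-7],0.3]
  ]
}}

```text
clock: 13.93
eef_pos: [0.4498, -0.1824, 0.16]
eef_rot: [0.001, 1.0, 0.0, -0.0]
wrist_force: [-0.1, 0.0, -0.4]
grip_width: 0.0511
gripper_force: 25.0
```

Home height reached (0.160), with no side force. Releasing.

Emit:
{"api": "carry_out", "payload": {
  "steps": [
    [[0,0,0],[0,0,-1],0.3],
    [[0,0,0],[0,0,-1],0.8],
    [[0,0,0],[0,0,-1],0.8],
    [[0,0,0],[0,0,-1],0.8],
    [[0,0,0],[0,0,-1],0.8]
  ]
}}

```text
clock: 14.35
eef_pos: [0.4498, -0.1823, 0.1589]
eef_rot: [0.001, 1.0, 0.0, -0.0]
wrist_force: [-0.9, 0.9, -0.1]
grip_width: 0.0669
gripper_force: 0.0
```

Emit:
{"api": "carry_out", "payload": {
  "steps": [
    [[0,0,0],[0,0,0],0.8],
    [[0,0,0],[0,0,20],0.8],
    [[0,0,0],[0,0,50],0.8],
    [[0,0,0],[0,0,75],0.8],
    [[0,0,0],[0,0,85],1]
  ]
}}

```text
clock: 14.77
eef_pos: [0.4511, -0.1832, 0.2476]
eef_rot: [0.001, 1.0, -0.001, 0.002]
wrist_force: [-0.4, 0.6, 0.8]
grip_width: 0.0722
gripper_force: 0.0
```

Emit:
{"api": "carry_out", "payload": {
  "steps": [
    [[0,0,0],[30,-21,0],1],
    [[0,0,0],[60,-42,0],1],
    [[0,0,0],[90,-63,0],1],
    [[0,0,0],[120,-85,0],1],
    [[0,0,0],[147,-104.5,-10],1]
  ]
}}

```text
clock: 15.18
eef_pos: [0.599, -0.2885, 0.2351]
eef_rot: [0.001, 1.0, -0.001, 0.001]
wrist_force: [1.3, -0.6, 0.0]
grip_width: 0.0863
gripper_force: 0.0
```

Emit:
{"api": "carry_out", "payload": {
  "steps": [
    [[0,0,0],[0,0,-35],1],
    [[0,0,0],[0,0,-70],1],
    [[0,0,0],[0,0,-95],1],
    [[0,0,0],[0,0,-100],1],
    [[0,0,0],[0,0,-100],1]
  ]
}}

```text
clock: 15.6
eef_pos: [0.5948, -0.2857, 0.1302]
eef_rot: [0.001, 1.0, 0.002, -0.003]
wrist_force: [-0.5, -0.5, 0.6]
grip_width: 0.0869
gripper_force: 0.0
```

Run:
```python
from h import *
np.set_printoptions(precision=4,suppress=True)
s=env.state();e=np.array(s["eef_pos"]);print(e,s["eef_rot"],s["joint_pos"])
p=env.get_image("top");q=env.get_image("scene")
try:
    a,el,ax,r=circ(mask(p,(287,212),16,"b"));print("blue",a,el,ax,at_z(p,a,.1165)[:2])
except Exception as x:print(x)
A=cv2.resize(p["color"][130:250,240:370],(390,360),interpolation=cv2.INTER_CUBIC)
B=cv2.resize(q["color"][140:240,270:378],(390,360),interpolation=cv2.INTER_CUBIC)
save("red0",np.hstack([A,B]))
```

```text
[ 0.5948 -0.2857  0.1302] [ 0.0011  1.      0.0019 -0.003 ] [-0.5671  0.4576  1.5458  0.      1.1453 -2.1357]
max() iterable argument is empty
```

View pics/red0.png

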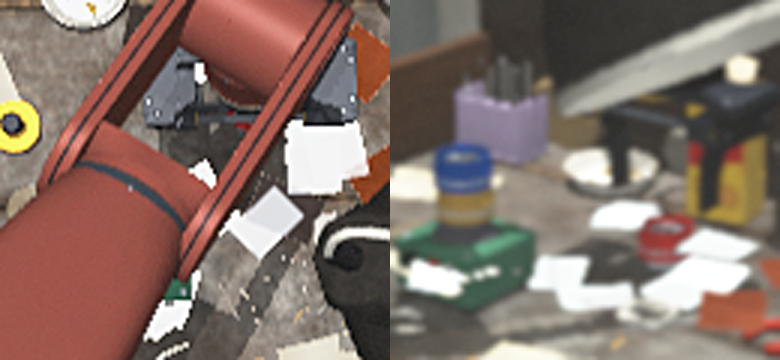

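The blue sieve sits upright on the pan (scene right half ≈(462,170)). The red ring (667,240) lies centred between the fingers (620/710), and the arm is clear of the lamp.

Emit:
{"api": "carry_out", "payload": {
  "steps": [
    [[0,0,0],[0,0,-20],1],
    [[0,0,0],[0,0,-40],1],
    [[0,0,0],[0,0,-55],1],
    [[0,0,0],[0,0,-61],1],
    [[0,0,0],[0,0,-61],1]
  ]
}}

```text
clock: 16.12
eef_pos: [0.5963, -0.2865, 0.0723]
eef_rot: [0.001, 1.0, 0.001, -0.001]
wrist_force: [0.5, -0.3, -1.1]
grip_width: 0.0867
gripper_force: 0.0
```

Emit:
{"api": "carry_out", "payload": {
  "steps": [
    [[0,0,0],[0,0,0],1],
    [[0,0,0],[0,0,0],0.3],
    [[0,0,0],[0,0,0],0.3],
    [[0,0,0],[0,0,0],0.3],
    [[0,0,0],[0,0,0],0.3]
  ]
}}

```text
clock: 16.53
eef_pos: [0.5971, -0.2871, 0.0737]
eef_rot: [0.001, 1.0, -0.0, 0.0]
wrist_force: [0.4, 1.3, 0.6]
grip_width: 0.0682
gripper_force: 0.0
```

Emit:
{"api": "carry_out", "payload": {
  "steps": [
    [[0,0,0],[0,0,0],0.3],
    [[0,0,0],[0,0,0],0.3],
    [[0,0,0],[0,0,0],0.3],
    [[0,0,0],[0,0,0],0.3],
    [[0,0,0],[0,0,0],0.3]
  ]
}}

```text
clock: 16.95
eef_pos: [0.5968, -0.287, 0.0731]
eef_rot: [0.001, 1.0, -0.0, -0.0]
wrist_force: [0.1, -0.0, 1.3]
grip_width: 0.0515
gripper_force: 25.0
```

Emit:
{"api": "carry_out", "payload": {
  "steps": [
    [[0,0,0],[0,0,30],0.3],
    [[0,0,0],[0,0,70],0.3],
    [[0,0,0],[0,0,110],0.3],
    [[0,0,0],[0,0,145],0.3],
    [[0,0,0],[0,0,162],0.3]
  ]
}}

```text
clock: 17.37
eef_pos: [0.5983, -0.2877, 0.2407]
eef_rot: [0.001, 1.0, -0.002, 0.003]
wrist_force: [0.7, -0.5, -0.8]
grip_width: 0.0508
gripper_force: 25.0
```

Emit:
{"api": "carry_out", "payload": {
  "steps": [
    [[0,0,0],[-30,21,0],0.3],
    [[0,0,0],[-60,42,0],0.3],
    [[0,0,0],[-95,67,0],0.3],
    [[0,0,0],[-125,89,0],0.3],
    [[0,0,0],[-147,104.5,0],0.3]
  ]
}}

```text
clock: 17.78
eef_pos: [0.4468, -0.1801, 0.2336]
eef_rot: [0.001, 1.0, 0.001, -0.002]
wrist_force: [0.4, -0.1, -0.8]
grip_width: 0.0513
gripper_force: 25.0
```

Emit:
{"api": "carry_out", "payload": {
  "steps": [
    [[0,0,0],[0,0,0],0.3],
    [[0,0,0],[0,0,-10],0.3],
    [[0,0,0],[0,0,-20],0.3],
    [[0,0,0],[0,0,-25],0.3],
    [[0,0,0],[0,0,-25],0.3]
  ]
}}

```text
clock: 18.2
eef_pos: [0.4493, -0.1823, 0.2075]
eef_rot: [0.001, 1.0, 0.001, -0.002]
wrist_force: [-0.4, 0.3, -1.3]
grip_width: 0.0511
gripper_force: 25.0
```

Run:
```python
from h import *
s=env.state();e=np.array(s["eef_pos"]);print(s["clock"],np.round(e,4),np.round(s["eef_rot"],4))
q=env.get_image("scene")
for n,c,k in[("red",(*e[:2],e[2]-.0731+.019),"r"),("blue",(.45,-.1823,.1055),"b"),("pan",(.449,-.182,.0775),"y")]:
    m=mask(q,proj(q,c),16,k);a,el,ax,r=circ(m);xs=np.where(m)[1];print(n,a,ax,"cols",xs.min(),xs.max(),"expect",proj(q,c))
```

```text
18.2 [ 0.4493 -0.1823  0.2075] [ 0.0013  1.      0.0011 -0.0018]
red [286.94727891 169.65136054] (9.481527328491211, 12.404781341552734) cols 281 293 expect [289.11471506 172.44737912]
blue [289.87293729 185.14521452] (9.252060890197754, 14.031290054321289) cols 283 297 expect [289.88910394 187.20394724]
pan [290.26484018 195.43835616] (3.2905547618865967, 15.276198387145996) cols 284 297 expect [289.95047331 195.76252873]
```

Emit:
{"api": "carry_out", "payload": {
  "steps": [
    [[0,0,0],[0,0,-5],0.3],
    [[0,0,0],[0,0,-9],0.3],
    [[0,0,0],[0,0,-12],0.3],
    [[0,0,0],[0,0,-14],0.3],
    [[0,0,0],[0,0,-14],0.3]
  ]
}}

```text
clock: 18.67
eef_pos: [0.4495, -0.1822, 0.1953]
eef_rot: [0.001, 1.0, 0.0, -0.001]
wrist_force: [0.0, 0.0, -1.4]
grip_width: 0.0516
gripper_force: 25.0
```

Emit:
{"api": "carry_out", "payload": {
  "steps": [
    [[0,0,0],[0,0,-2],0.3],
    [[0,0,0],[0,0,-4],0.3],
    [[0,0,0],[0,0,-6],0.3],
    [[0,0,0],[0,0,-7.5],0.3],
    [[0,0,0],[0,0,-7.5],0.3]
  ]
}}

```text
clock: 19.08
eef_pos: [0.4495, -0.1822, 0.188]
eef_rot: [0.001, 1.0, 0.0, -0.0]
wrist_force: [0.0, -0.1, -2.1]
grip_width: 0.0513
gripper_force: 25.0
```

Emit:
{"api": "carry_out", "payload": {
  "steps": [
    [[0,0,0],[0,0,-1],0.3],
    [[0,0,0],[0,0,-1],0.3],
    [[0,0,0],[0,0,-1],0.8],
    [[0,0,0],[0,0,-1],0.8],
    [[0,0,0],[0,0,-1],0.8]
  ]
}}

```text
clock: 19.5
eef_pos: [0.4499, -0.1824, 0.1876]
eef_rot: [0.001, 1.0, -0.0, 0.0]
wrist_force: [0.4, 0.5, -0.0]
grip_width: 0.064
gripper_force: 0.0
```

Emit:
{"api": "carry_out", "payload": {
  "steps": [
    [[0,0,0],[0,0,0],0.8],
    [[0,0,0],[0,0,0],0.8],
    [[0,0,0],[0,0,20],0.8],
    [[0,0,0],[0,0,45],0.8],
    [[0,0,0],[0,0,65],1]
  ]
}}

```text
clock: 19.92
eef_pos: [0.4496, -0.1823, 0.2534]
eef_rot: [0.001, 1.0, 0.0, -0.0]
wrist_force: [0.3, -1.1, 0.5]
grip_width: 0.0717
gripper_force: 0.0
```

Emit:
{"api": "carry_out", "payload": {
  "steps": [
    [[0,0,0],[27,26.5,0],1],
    [[0,0,0],[54,53,0],1],
    [[0,0,0],[81,79.5,0],1],
    [[0,0,0],[108,106,0],1],
    [[0,0,0],[131.5,128.5,0],1]
  ]
}}

```text
clock: 20.33
eef_pos: [0.5826, -0.052, 0.2526]
eef_rot: [0.001, 1.0, 0.0, 0.0]
wrist_force: [0.7, -0.3, 0.5]
grip_width: 0.0867
gripper_force: 0.0
```

Emit:
{"api": "carry_out", "payload": {
  "steps": [
    [[0,0,0],[0,0,-30],1],
    [[0,0,0],[0,0,-60],1],
    [[0,0,0],[0,0,-90],1],
    [[0,0,0],[0,0,-100],1],
    [[0,0,0],[0,0,-100],1]
  ]
}}

```text
clock: 20.75
eef_pos: [0.5789, -0.0532, 0.1488]
eef_rot: [0.001, 1.0, 0.001, -0.004]
wrist_force: [-1.0, -1.3, -0.4]
grip_width: 0.0869
gripper_force: 0.0
```

Run:
```python
from h import *
np.set_printoptions(precision=4,suppress=True)
s=env.state();e=np.array(s["eef_pos"]);print(e,s["eef_rot"],s["joint_pos"])
p=env.get_image("top");q=env.get_image("scene")
try:
    a,el,ax,r=circ(mask(p,proj(p,(.45,-.182,.144)),14,"r"));print("red",a,el,ax,at_z(p,a,.1445)[:2])
except Exception as x:print(x)
for n,c,k in[("red",(.45,-.1823,.1335),"r"),("blue",(.45,-.1823,.1055),"b"),("pan",(.449,-.182,.0775),"y")]:
    m=mask(q,proj(q,c),14,k);a,el,ax,r=circ(m);xs,ys=np.where(m)[::-1];print(n,a,ax,"cols",xs.min(),xs.max(),ys.min(),ys.max(),"expect",proj(q,c))
A=cv2.resize(p["color"][130:250,200:330],(390,360),interpolation=cv2.INTER_CUBIC)
B=cv2.resize(q["color"][140:240,235:343],(390,360),interpolation=cv2.INTER_CUBIC)
save("lid0",np.hstack([A,B]))
```

```text
[ 0.5789 -0.0532  0.1488] [ 0.0011  1.      0.0009 -0.0036] [-0.2274  0.2661  1.7568  0.0002  1.1261 -1.7962]
red [285.5609 212.3963] [285.6193 212.3651] (17.93319320678711, 18.70730209350586) [ 0.4499 -0.1815]
red [289.1685 175.5872] (9.348426818847656, 19.25652503967285) cols 281 298 171 184 expect [289.5304 178.5909]
blue [290.0609 187.1219] (3.73992657661438, 17.345111846923828) cols 283 297 185 189 expect [289.8891 187.2039]
pan [290.2063 195.6905] (4.0269622802734375, 13.372686386108398) cols 284 297 194 198 expect [289.9505 195.7625]
```

View pics/lid0.png

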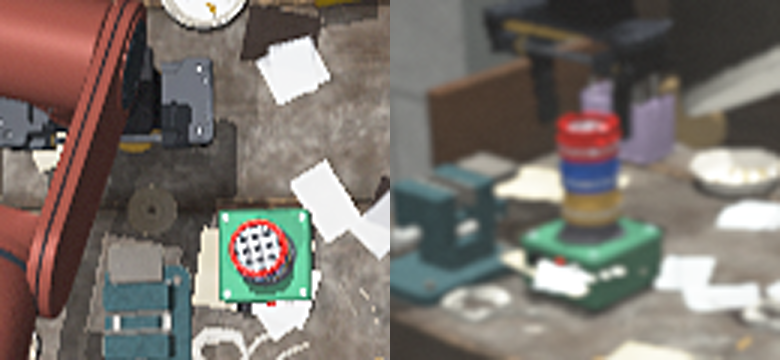

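The stack of three stands straight: red camera centre (450,-182) mm, in line with the socket. Descending to the lid knob with the tips just above the disc.

Emit:
{"api": "carry_out", "payload": {
  "steps": [
    [[0,0,0],[0,0,-20],1],
    [[0,0,0],[0,0,-40],1],
    [[0,0,0],[0,0,-55],1],
    [[0,0,0],[0,0,-62],1],
    [[0,0,0],[0,0,-62],1]
  ]
}}

```text
clock: 21.27
eef_pos: [0.5814, -0.0541, 0.0907]
eef_rot: [0.001, 1.0, 0.0, -0.0]
wrist_force: [0.3, -0.4, -0.0]
grip_width: 0.0869
gripper_force: 0.0
```

Emit:
{"api": "carry_out", "payload": {
  "steps": [
    [[0,0,0],[0,0,0],1],
    [[0,0,0],[0,0,0],1],
    [[0,0,0],[0,0,0],1],
    [[0,0,0],[0,0,0],1]
  ]
}}

```text
clock: 21.6
eef_pos: [0.582, -0.054, 0.0917]
eef_rot: [0.001, 1.0, -0.0, 0.001]
wrist_force: [0.9, -0.5, -0.2]
grip_width: 0.0868
gripper_force: 0.0
```

Emit:
{"api": "carry_out", "payload": {
  "steps": [
    [[0,0,0],[0,0,-2],1],
    [[0,0,0],[0,0,-2],0],
    [[0,0,0],[0,0,-2],0],
    [[0,0,0],[0,0,-2],0],
    [[0,0,0],[0,0,-2],0]
  ],
  "force": 20
}}

```text
clock: 22.02
eef_pos: [0.5812, -0.0538, 0.0883]
eef_rot: [0.001, 1.0, 0.0, -0.0]
wrist_force: [0.3, -0.8, 0.7]
grip_width: 0.0678
gripper_force: 0.0
```

Emit:
{"api": "carry_out", "payload": {
  "steps": [
    [[0,0,0],[0,0,0],0],
    [[0,0,0],[0,0,0],0],
    [[0,0,0],[0,0,0],0],
    [[0,0,0],[0,0,0],0],
    [[0,0,0],[0,0,0],0]
  ]
}}

```text
clock: 22.43
eef_pos: [0.5812, -0.0538, 0.0884]
eef_rot: [0.001, 1.0, 0.0, -0.0]
wrist_force: [-0.4, 0.7, -0.0]
grip_width: 0.0347
gripper_force: 0.0
```

Emit:
{"api": "carry_out", "payload": {
  "steps": [
    [[0,0,0],[0,0,0],0],
    [[0,0,0],[0,0,0],0],
    [[0,0,0],[0,0,0],0],
    [[0,0,0],[0,0,0],0],
    [[0,0,0],[0,0,0],0]
  ]
}}

```text
clock: 22.85
eef_pos: [0.5812, -0.0539, 0.0884]
eef_rot: [0.001, 1.0, 0.0, -0.0]
wrist_force: [0.9, 0.8, -0.1]
grip_width: 0.0209
gripper_force: 20.0
```

Emit:
{"api": "carry_out", "payload": {
  "steps": [
    [[0,0,0],[0,0,30],0],
    [[0,0,0],[0,0,70],0],
    [[0,0,0],[0,0,110],0],
    [[0,0,0],[0,0,150],0],
    [[0,0,0],[0,0,178],0]
  ]
}}

```text
clock: 23.27
eef_pos: [0.582, -0.0539, 0.2706]
eef_rot: [0.001, 1.0, -0.0, 0.002]
wrist_force: [1.7, -0.6, -0.2]
grip_width: 0.0209
gripper_force: 20.0
```

Emit:
{"api": "carry_out", "payload": {
  "steps": [
    [[0,0,0],[-20,-20,0],0],
    [[0,0,0],[-48,-47,0],0],
    [[0,0,0],[-76,-75,0],0],
    [[0,0,0],[-104,-102,0],0],
    [[0,0,0],[-125,-122,0],0]
  ]
}}

```text
clock: 23.68
eef_pos: [0.4541, -0.177, 0.2662]
eef_rot: [0.001, 1.0, -0.0, -0.001]
wrist_force: [-0.2, -0.1, -0.4]
grip_width: 0.021
gripper_force: 20.0
```

Emit:
{"api": "carry_out", "payload": {
  "steps": [
    [[0,0,0],[-6.5,-6.5,0],0],
    [[0,0,0],[-6.5,-6.5,0],0],
    [[0,0,0],[-6.5,-6.5,0],0],
    [[0,0,0],[-6.5,-6.5,-5],0],
    [[0,0,0],[-6.5,-6.5,-10],0]
  ]
}}

```text
clock: 24.1
eef_pos: [0.4508, -0.1816, 0.2563]
eef_rot: [0.0, 1.0, 0.0, 0.0]
wrist_force: [0.2, -0.1, -1.3]
grip_width: 0.0207
gripper_force: 20.0
```

Run:
```python
from h import *
s=env.state();e=np.array(s["eef_pos"]);print(s["clock"],np.round(e,4),np.round(s["eef_rot"],4),s["wrist_force"])
q=env.get_image("scene")
for n,c,k in[("lid",(*e[:2],e[2]-.0884+.013),"y"),("red",(.45,-.1823,.1335),"r")]:
    m=mask(q,proj(q,c),12,k);a,el,ax,r=circ(m);xs=np.where(m)[1];print(n,a,ax,"cols",xs.min(),xs.max(),"expect",proj(q,c))
save("lid1",cv2.resize(q["color"][140:240,235:343],(390,360),interpolation=cv2.INTER_CUBIC))
```

```text
24.1 [ 0.4508 -0.1816  0.2563] [4.e-04 1.e+00 1.e-04 2.e-04] [ 0.16904295 -0.14857733 -1.30720914]
lid [288.35658915 164.44573643] (3.4317221641540527, 17.104106903076172) cols 281 296 expect [288.90143277 163.61842334]
red [288.62612613 176.04204204] (8.721894264221191, 16.439220428466797) cols 281 296 expect [289.53039146 178.59087549]
```

View pics/lid1.png

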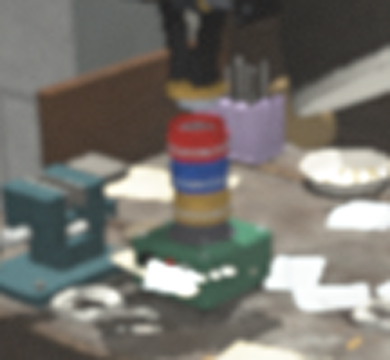

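The lid hangs level right above the red sieve (columns 281–296, same as red's). Lowering.

Emit:
{"api": "carry_out", "payload": {
  "steps": [
    [[0,0,0],[0,0,-5],0],
    [[0,0,0],[0,0,-10],0],
    [[0,0,0],[0,0,-14],0],
    [[0,0,0],[0,0,-17],0],
    [[0,0,0],[0,0,-17],0]
  ]
}}

```text
clock: 24.57
eef_pos: [0.4494, -0.182, 0.2383]
eef_rot: [0.001, 1.0, 0.001, -0.001]
wrist_force: [0.4, 0.1, -0.4]
grip_width: 0.021
gripper_force: 20.0
```

Emit:
{"api": "carry_out", "payload": {
  "steps": [
    [[0,0,0],[0,0,-2],0],
    [[0,0,0],[0,0,-4],0],
    [[0,0,0],[0,0,-6],0],
    [[0,0,0],[0,0,-7.5],0],
    [[0,0,0],[0,0,-7.5],0]
  ]
}}

```text
clock: 24.98
eef_pos: [0.4496, -0.1823, 0.2315]
eef_rot: [0.001, 1.0, 0.0, -0.0]
wrist_force: [0.2, 0.9, -0.1]
grip_width: 0.0206
gripper_force: 20.0
```

Emit:
{"api": "carry_out", "payload": {
  "steps": [
    [[0,0,0],[0,0,-0.7],0],
    [[0,0,0],[0,0,-0.7],0.5],
    [[0,0,0],[0,0,-0.7],0.5],
    [[0,0,0],[0,0,-0.7],0.5],
    [[0,0,0],[0,0,-0.7],0.5]
  ]
}}

```text
clock: 25.4
eef_pos: [0.4498, -0.1824, 0.2314]
eef_rot: [0.001, 1.0, 0.0, -0.0]
wrist_force: [-0.1, -0.8, 0.7]
grip_width: 0.0388
gripper_force: 0.0
```

Emit:
{"api": "carry_out", "payload": {
  "steps": [
    [[0,0,0],[0,0,0],0.5],
    [[0,0,0],[0,0,0],0.5],
    [[0,0,0],[0,0,15],0.5],
    [[0,0,0],[0,0,40],0.5],
    [[0,0,0],[0,0,60],0.5]
  ]
}}

```text
clock: 25.82
eef_pos: [0.4495, -0.1822, 0.2919]
eef_rot: [0.001, 1.0, 0.0, -0.001]
wrist_force: [-0.2, -1.5, -0.1]
grip_width: 0.0436
gripper_force: 0.0
```

Emit:
{"api": "carry_out", "payload": {
  "steps": [
    [[0,0,0],[27,26,0],0.5],
    [[0,0,0],[54,52,0],0.5],
    [[0,0,0],[80,80,0],0.5],
    [[0,0,0],[95,105,0],0.5],
    [[0,0,0],[100,120,0],0.5]
  ]
}}

```text
clock: 26.23
eef_pos: [0.5514, -0.0599, 0.2912]
eef_rot: [0.0, 1.0, 0.001, 0.0]
wrist_force: [0.0, -0.0, -0.2]
grip_width: 0.0435
gripper_force: 0.0
```

Run:
```python
from h import *
p=env.get_image("top");q=env.get_image("scene");print(env.state()["clock"],env.state()["eef_pos"])
a,el,ax,r=circ(mask(p,proj(p,(.45,-.182,.1585)),14,"y"));print("lid",a,ax,at_z(p,a,.1585)[:2])
for n,l,z in[("felt","felt_wheel_brown",.005),("shell","flux_shell",.008)]:
    for d in env.spot_in(l,p)[:1]:print(n,np.round(d["point"]),at_z(p,d["point"],z)[:2])
A=cv2.resize(p["color"][150:250,200:330],(390,300),interpolation=cv2.INTER_CUBIC)
B=cv2.resize(q["color"][140:232,240:330],(390,398),interpolation=cv2.INTER_CUBIC)[:300]
save("end",np.hstack([A,B]))
```

```text
26.3333 [ 0.55043413 -0.05991138  0.29091871]
lid [285.0631769  211.60469314] (18.28033447265625, 18.784360885620117) [ 0.45117173 -0.18112226]
felt [250. 200.] [ 0.49935205 -0.06710563]
```

View pics/end.png

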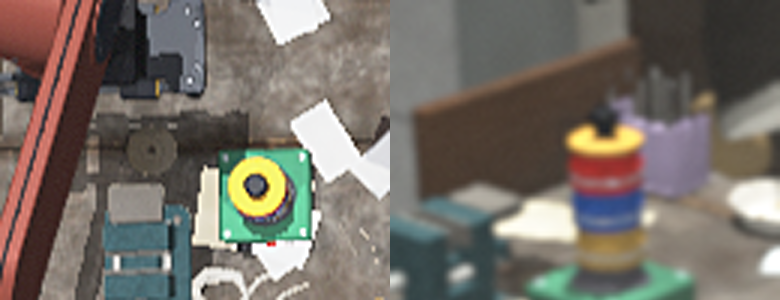

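The full stack stands straight with the lid seated level (scene ≈(605,140)), the felt wheel hasn't moved, and the hand is clear. Handing in.

```bash
python3 -c "
from rig import env
print(env.close_job())"
```

```text
the job is handed in; nothing more can be done
None
```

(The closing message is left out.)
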